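Cover the hopper, then find the cap's thread hand and lift it off

TASK

Get the filling machine ready for flushing: first set the loose round cover onto the hopper rim without dropping it, so that it sits seated and level, and let go of it. Then unscrew the winged cap from the machine's port; nobody knows whether its thread is right-handed or left-handed, so try both ways until it turns free, and lift it straight off. Finish while still holding the cap in the gripper, well clear (about a hand's breadth) above the port, with the cover still in place and the tin, the jar and the loaf left where they stand.

Things in the scene. Friction and masses are not known exactly. Their poses are not given: they have to be found in the camera images.
- filler: Filling machine, bolted down: low aluminium box 150 x 310 mm (its x by y), 60 mm high, with a round steel hopper at its -y end and a capped port at its +y end. Origin: centre of its underside on the bench; z up. It may stand left or right and be turned.
- hopper_rim (a point): Centre of the mouth of the hopper, 140 mm above the bench, at (0, -75) mm in the machine's frame. The open round rim has outer radius 60 mm, wall 4 mm (inner radius 56 mm). The hopper stands 80 mm above the flat deck of the machine.
- port (a point): Point on the deck (60 mm above the bench) on the axis of the upright 20 mm high port neck, at (0, 85) mm in the machine's frame. Quick thread of unknown hand: tightening, the cap stops dead within 0.2 rad; loosening, it turns easily without rising, is held down until turned about 0.8 rad, can be lifted straight off between 0.95 and 1.6 rad, stops dead at about 1.75 rad.
- cap_mid (a point): Grey screw cap, 70 g, on the port: round skirt 56 mm wide, 29 mm high, with an upright wing (grip bar) across its flat top: 44 mm long along the cap's x, 12 mm thick along y, 30 mm tall. This point is the cap's centre: 29.5 mm above its underside, 29.5 mm below the wing's top, 0.5 mm above the skirt's flat top. z up; tight, its x is along the machine's x within 0.15 rad.
- cover_mid (a point): Round white plastic cover, 0.22 kg, right way up on the bench: below, a step of radius 52 mm (49 at its foot), 8 mm deep; then a plate of radius 66 mm, 6 mm thick; on top a black round knob, 24 mm wide, 30 mm tall. This point is its centre: 22 mm above its underside, 8 mm above the plate's top. Seated, the step is inside the hopper, the plate on the rim, this point 14 mm above hopper_rim.
- tin: Bystander: dark steel loaf tin 110 x 200 x 70 mm, loose. Origin: centre of its underside.
- jar: Bystander: plastic jar, 70 mm diameter, 100 mm high, loose. Origin: centre of its underside.
- loaf: Bystander: long bread loaf, 180 mm long along its x, 72 mm thick, loose. Origin: centre of its underside.
There are look-alikes about, which are no part of the job. What is meant by the part that bears cap_mid is not orange, and is the larger of those in its own colour. Leave any pink look-alike of the part that bears cover_mid alone.

How it is judged:
By the outcome, as a careful person would: the job done as asked, in the order asked, and still so for the second after the job is handed in, while the arm keeps its last pose, push and grip.
It also fails if it takes over 64 s, if anything falls off the work surface, if the arm or the gripper's body presses on something with over 40 N, if the wrist force passes 120 N, or if a joint passes its speed limit or range.

ROBOT

A 7-joint arm with a two-finger parallel gripper is mounted at the origin on the work surface. World frame = base frame: x ahead of the robot, y to its left, z up, the work surface at z = 0. Lengths are in m, angles in rad, forces in N, time in s.
With the tool pointing down it reaches from about 0.4 to 0.85 m from the base axis. Payload 4.5 kg.
Tool frame: the origin (TCP) lies on the centre line of the jaws, within the pads' length; the fingertips stand ahead of it and the grasp point (between the pads) lies 6 mm ahead of it (r.tcp_to_tips is the x of the fingertips in the tool frame, in m); x points along the fingers, y is the direction in which the jaws open and shut, and the axes are right-handed (so a half turn about x gives the same grasp; the last joint's range is limited). The gripper opens to 88 mm and grips with 3 to 60 N. Pads are 18 mm wide; open, the fingers measure 123 mm over their backs; the gripper's body (75 mm by 187 mm) begins 45 mm behind the grasp point.
Start: joints at [1.37, 0.689, -0.195, 1.565, 0.157, 0.902, -0.215], TCP at [0.145, -0.608, 0.264] pointing down, gripper open.
Joint ranges: [-3.01, 3.01], [-0.46, 2.08], [-1.47, 1.51], [0.13, 2.56], [-1, 4.14], [0.04, 2.09], [-2.66, 2.66]. Speed limits (rad/s): [2.57, 2.57, 3.14, 3.14, 3.14, 3.14, 3.14].

INTERFACE

Orientations are given as a unit quaternion [x, y, z, w].
In Python, from plant import r gives the robot as it stands.
- The arm moves only by the tool play_rows, never from a script. Its argument "targets" is a list of rows, each a list of 3 entries, a list of its own where there are three numbers: the turn, a rotation vector about the world's x, y, z in rad, then the shift along the world's x, y, z in units of 40 mm (1.0 is 40 mm), then the closure in counts, from 0 (fully open) to 255 (shut). A call has 1 to 5 rows; each row shifts and turns the commanded pose from where the row before left it; what a row does not reach is not made up. A row lasts 1/10 s, in which the tool goes at most 50 mm and 8.59 degrees, less where a joint would pass 70% of its speed; a pose out of reach is approached as far as the arm can. A call is refused whole if a number of a shift passes 1 or a number of a turn 0.15, either way. A call with a gripper value outside its range is refused whole. The fingers move at their own pace and stop on an object; "newtons" is the grip in N (left out, the last holds). Time passes only in rows, so rows that do not move let the fingers close. It gives the time, the measured TCP pose, the force and the opening at its end, in the units of the state.
- r.get_state(): the state, without advancing time (a new reading comes with each control period).
- r.snapshot(name): name is "scene" or "side" or "wrist"; returns a dict with "color" (480x640x3 uint8, red, green, blue), "fx", "fy", "cx", "cy" (pixels), "dist" ([k1, k2, p1, p2, k3] as OpenCV has them; the pictures are not rectified), "cam_to_world" (4x4, takes a point from camera to world coordinates). Camera axes: x right, y up, looking along -z (the intrinsics and any distortion apply to the point x, -y, -z); pixel columns grow to the right and rows downward; lengths in m; the calibration is good to about 2 mm. A picture is of the moment at which its call begins. There is no depth.
- r.finish_job(): hands the job in, once; it reports no verdict.
The state is a dict: "clock": time; "q": joint angles; "qd": joint speeds; "joint_torque": joint torques, N m; "tool_pos": TCP position; "eef_rot": TCP orientation; "contact_force": force on the tool from outside, world axes, zero at the start; "moment": the same for the moment, N m; "opening": opening from 0.0 (shut) to 1.0 (fully open).
Only numpy, scipy, OpenCV 4.12 (cv2) and the standard library are available. Lean on these libraries where they do the work, as an engineer would, in place of code of your own. Each camera call takes 0.05 s, during which the arm holds its last target.

## Working session

There is one attempt and no reset: what is moved stays moved. The work goes in short steps, Python scripts to look and compute and a tool call to move; the robot and the scene stay as the last step left them, time stands still between calls to the robot, and variables do not carry over. Pictures are saved under pics/ and viewed, and the job is handed in when it is done.

Besides the shell and the picture viewer there is one more tool, called after ">>>" by a JSON object that holds its "method" and its "body", one argument or row to a line. play_rows: Moves the arm, as the interface text tells. Its arguments: {"type":"object","properties":{"targets":{"type":"array","items":{"type":"array"}},"newtons":{"type":"number"}},"required":["targets"]}

```bash
ls; mkdir -p pics; python3 - <<'E'
from plant import r
import cv2,numpy as np
s=r.get_state(); print(s); print(r.tcp_to_tips)
for n in ["scene","side","wrist"]:
    d=r.snapshot(n); cv2.imwrite(f"pics/{n}0.png",d["color"][:,:,::-1]); np.savez(f"pics/{n}0.npz",**d)
    print(n,d["fx"],d["fy"],d["cx"],d["cy"],d["dist"],d["cam_to_world"])
E
```

```text
pics
{'clock': 0.0, 'q': array([ 1.36980826,  0.68998074, -0.19452028,  1.56639302,  0.1573049 ,
        0.90250231, -0.21511284]), 'qd': array([-0.00101497,  0.00054665,  0.00094654, -0.00198536,  0.00060151,
        0.00077454,  0.00094945]), 'joint_torque': array([-3.45301225e-05, -5.27556753e+01, -1.26720339e+00, -1.53424251e+01,
       -5.26776910e-02,  6.44115120e-03,  1.76034919e-04]), 'tool_pos': array([ 0.14521033, -0.60726529,  0.26289913]), 'eef_rot': array([-0.70210876, -0.08350563,  0.70236339, -0.0821935 ]), 'contact_force': array([-0.91517928,  1.26783048,  0.008074  ]), 'moment': array([0.02036434, 0.01452917, 0.01670368]), 'opening': 0.9991472417665743}
0.025
scene 565.2927286166432 565.2927286166432 328.0350202906226 227.43779336592553 [0.01196714 0.         0.         0.         0.        ] [[ 0.26923959 -0.80007291  0.53609083  1.24832513]
 [ 0.9629428   0.21447963 -0.16352263 -0.21917383]
 [ 0.01584946  0.56025157  0.82817086  1.1660287 ]
 [ 0.          0.          0.          1.        ]]
side 461.4587016062596 461.4587016062596 317.08447643822285 238.59403147984895 [-0.05106885  0.          0.          0.          0.        ] [[-0.9815162   0.14249152 -0.12775802  0.40860068]
 [-0.19102462 -0.68882577  0.69930584  0.81025355]
 [ 0.01164213  0.71078494  0.70331304  0.9100971 ]
 [ 0.          0.          0.          1.        ]]
wrist 355.2326082594726 355.2326082594726 319.81833375725574 248.69797676286817 [-0.07015432  0.          0.          0.          0.        ] [[ 0.2326276   0.92497517  0.30050847  0.2244244 ]
 [-0.9725632   0.22196993  0.06964322 -0.58882567]
 [-0.00228559 -0.30846442  0.95123314  0.38449624]
 [ 0.          0.          0.          1.        ]]
```

View pics/scene0.png

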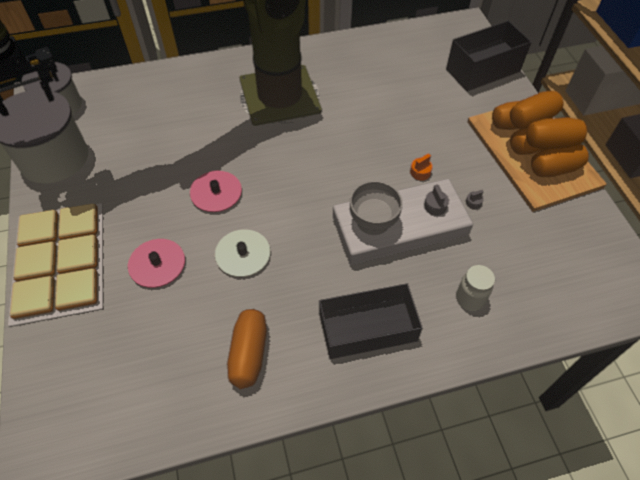

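View pics/side0.png

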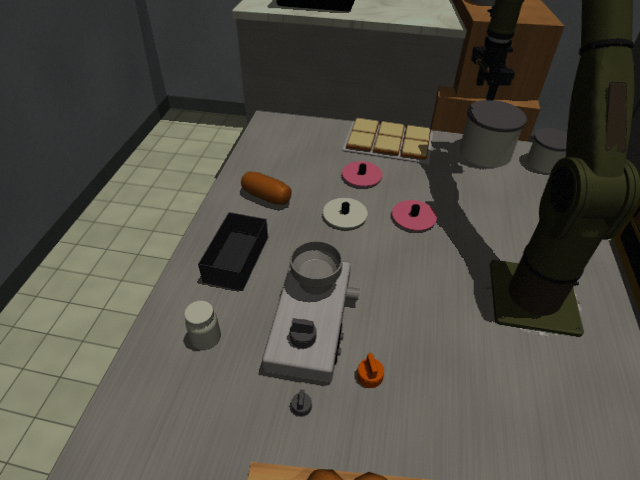

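View pics/wrist0.png

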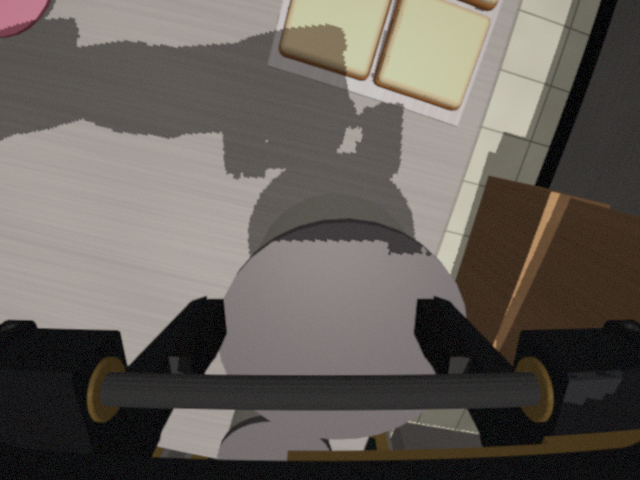

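The scene camera shows the white cover at about (243,252) with its knob at (242,248). The hopper rim is at (376,203), the grey cap on the port at (437,200), and the tin, jar and loaf stand well apart. The side camera shows the same cover at (345,213), rim at (316,263) and cap at (302,330).

```bash
cat > h.py <<'E'
import numpy as np,cv2
def load(f): return dict(np.load(f))
def K(d): return np.array([[d["fx"],0,d["cx"]],[0,d["fy"],d["cy"]],[0,0,1.]])
def rays(d,uv):
    p=cv2.undistortPoints(np.asarray(uv,float).reshape(-1,1,2),K(d),np.asarray(d["dist"],float)).reshape(-1,2)
    v=np.c_[p[:,0],-p[:,1],-np.ones(len(p))]
    M=d["cam_to_world"]; return M[:3,3],v@M[:3,:3].T
def plane(d,uv,z):
    o,v=rays(d,uv); return o+v*((z-o[2])/v[:,2])[:,None]
def proj(d,P):
    M=d["cam_to_world"];P=np.atleast_2d(P);c=(P-M[:3,3])@M[:3,:3]
    c=c*[1,-1,-1]
    return cv2.projectPoints(c,np.zeros(3),np.zeros(3),K(d),np.asarray(d["dist"],float))[0].reshape(-1,2)
def circ(P):
    A=np.c_[2*P[:,:2],np.ones(len(P))];s=np.linalg.lstsq(A,(P[:,:2]**2).sum(1),rcond=None)[0]
    return s[:2],np.sqrt(s[2]+s[0]**2+s[1]**2)
E
python3 - <<'E'
from h import *
for n,box in [("scene",(200,215,290,290)),("side",(310,190,380,240))]:
    d=load(f"pics/{n}0.npz");c=d["color"].astype(int);x0,y0,x1,y1=box
    m=np.zeros(c.shape[:2],np.uint8)
    sub=c[y0:y1,x0:x1];print(n,"cover px",c[(y0+y1)//2+12,(x0+x1)//2-5],"table",c[y0+2,x0+2])
    g=(sub[...,1]-sub[...,0]>2)&(sub.sum(2)>350)
    m[y0:y1,x0:x1]=g
    cs=cv2.findContours(m,cv2.RETR_EXTERNAL,cv2.CHAIN_APPROX_NONE)[0];k=max(cs,key=cv2.contourArea)
    h=cv2.convexHull(k).reshape(-1,2)
    P=plane(d,h,0.014);print(circ(P),cv2.fitEllipse(h))
    kn=(c[...,:].sum(2)<110);mm=np.zeros_like(m);mm[y0:y1,x0:x1]=kn[y0:y1,x0:x1]
    k=max(cv2.findContours(mm,cv2.RETR_EXTERNAL,cv2.CHAIN_APPROX_NONE)[0],key=cv2.contourArea)
    print("knob",cv2.boundingRect(k),plane(d,[np.mean(k.reshape(-1,2),0)],0.029))
for n,b in [("scene",(325,150,495,270)),("side",(250,235,370,390))]:
    d=load(f"pics/{n}0.npz");x0,y0,x1,y1=b
    s=cv2.resize(d["color"][y0:y1,x0:x1,::-1],None,fx=4.4 if n=="scene" else 3.8,fy=4.4 if n=="scene" else 3.8,interpolation=cv2.INTER_CUBIC)
    cv2.imwrite(f"pics/crop_{n}.png",s)
E
```

```text
scene cover px [183 185 166] table [143 134 123]
(array([ 0.53685626, -0.20128154]), np.float64(0.04841906849672753)) ((246.4952850341797, 258.52471923828125), (29.928464889526367, 45.950218200683594), 66.46614074707031)
knob (239, 250, 4, 5) [[ 0.5268775  -0.21389801  0.029     ]]
side cover px [69 69 60] table [105 102  94]Traceback (most recent call last):
  File "<stdin>", line 10, in <module>
cv2.error: OpenCV(4.12.0) /io/opencv/modules/imgproc/src/shapedescr.cpp:361: error: (-201:Incorrect size of input array) There should be at least 5 points to fit the ellipse in function 'fitEllipseNoDirect'
```

```bash
python3 - <<'E'
from h import *
for n,b in [("scene",(325,150,495,270)),("side",(250,235,370,390)),("scene",(195,210,295,295)),("side",(305,180,385,240))]:
    d=load(f"pics/{n}0.npz");x0,y0,x1,y1=b;f=4.4 if n=="scene" else 3.8
    if x1-x0<=100:f=6
    s=cv2.resize(d["color"][y0:y1,x0:x1,::-1],None,fx=f,fy=f,interpolation=cv2.INTER_CUBIC)
    cv2.imwrite(f"pics/crop_{n}_{x0}.png",s)
for n,box in [("scene",(200,215,290,290)),("side",(310,190,380,240))]:
    d=load(f"pics/{n}0.npz");c=d["color"].astype(int);x0,y0,x1,y1=box
    m=np.zeros(c.shape[:2],np.uint8)
    sub=c[y0:y1,x0:x1];print(sub[sub.shape[0]//2,::5].tolist())
    m[y0:y1,x0:x1]=(sub[...,1]>=sub[...,0])&(sub.sum(2)>330)
    cs=cv2.findContours(m,cv2.RETR_EXTERNAL,cv2.CHAIN_APPROX_NONE)[0];k=max(cs,key=cv2.contourArea)
    h=cv2.convexHull(k).reshape(-1,2)
    print(len(h),cv2.boundingRect(h))
    P=plane(d,h,0.014);print(circ(P))
    if len(h)>5: print(cv2.fitEllipse(h))
E
```

```text
[[148, 136, 127], [148, 137, 128], [148, 138, 128], [171, 168, 153], [181, 183, 162], [182, 184, 164], [182, 185, 165], [184, 188, 167], [41, 37, 35], [39, 37, 34], [179, 182, 161], [183, 186, 165], [183, 186, 164], [183, 185, 164], [116, 111, 100], [145, 135, 126], [142, 132, 123], [142, 133, 124]]
30 (216, 230, 54, 46)
(array([ 0.517607  , -0.20818013]), np.float64(0.06404197669405942))
((242.17385864257812, 252.57167053222656), (45.35245132446289, 54.56264877319336), 77.69207763671875)
[[105, 102, 94], [106, 103, 95], [108, 104, 98], [155, 153, 135], [155, 153, 135], [155, 154, 135], [155, 153, 134], [149, 147, 129], [155, 153, 135], [156, 154, 136], [159, 157, 138], [154, 153, 134], [109, 106, 98], [109, 105, 98]]
6 (329, 200, 7, 11)
(array([ 0.55595245, -0.23011536]), np.float64(0.02167384754308108))
((331.1924743652344, 204.8649139404297), (8.500260353088379, 11.077972412109375), 35.32575225830078)
```

View pics/crop_scene_325.png

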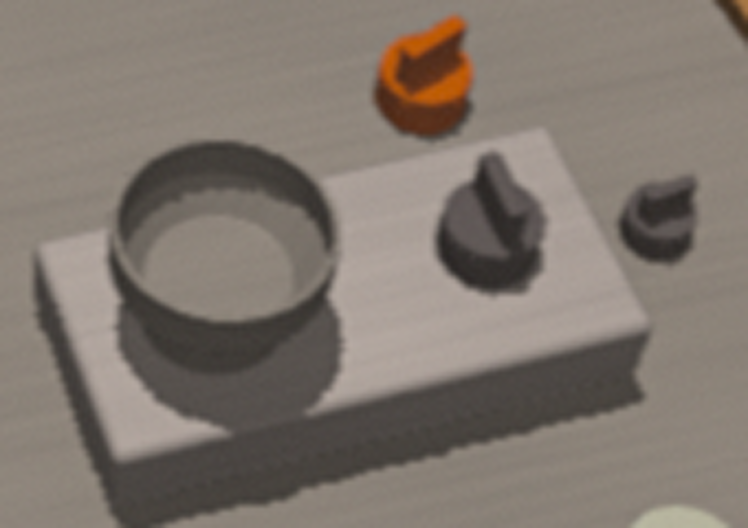

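View pics/crop_side_250.png

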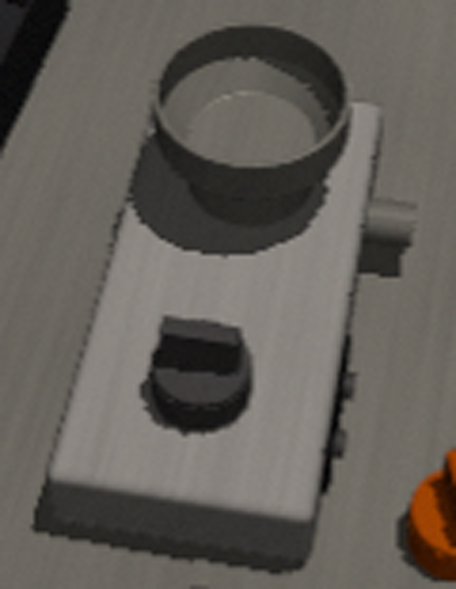

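View pics/crop_scene_195.png

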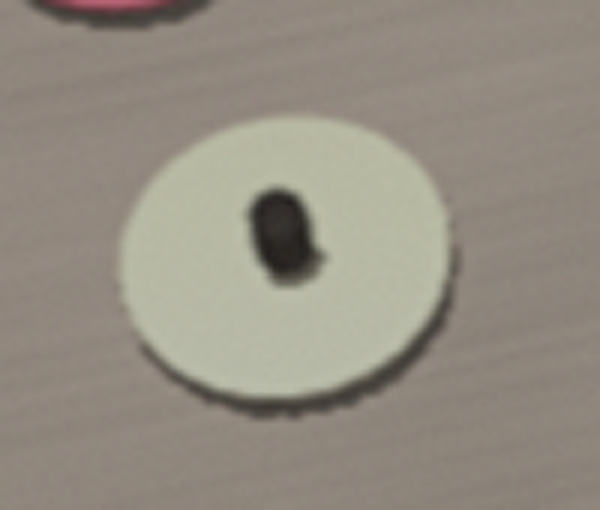

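View pics/crop_side_305.png

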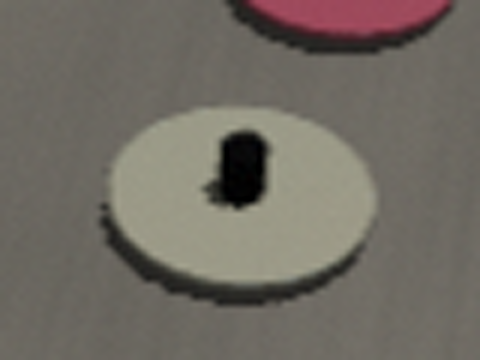

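The crops show the hopper's rim ellipse, the deck corners and the wing cleanly. The wing runs roughly across the machine. I'll measure from both views.

```bash
python3 - <<'E'
from h import *
def cr(pts,x0,y0,f): return (np.array(pts,float)+.5)/f-.5+[x0,y0]
D={n:load(f"pics/{n}0.npz") for n in("scene","side")}
# cover in side
d=D["side"];c=d["color"].astype(int);m=np.zeros(c.shape[:2],np.uint8);S=c[190:240,315:380]
m[190:240,315:380]=(S.sum(2)>360)&(S[...,1]-S[...,2]>12)
k=max(cv2.findContours(m,cv2.RETR_EXTERNAL,cv2.CHAIN_APPROX_NONE)[0],key=cv2.contourArea)
h=cv2.convexHull(k).reshape(-1,2);print("cover side",circ(plane(d,h,.014)),cv2.boundingRect(h))
# knob top centres by eye
print("knobtop",plane(D["scene"],cr([(277,203)],195,210,6),.044),plane(D["side"],cr([(243,142)],305,180,6),.044))
# deck corners
for n,p,x0,y0,f in [("scene",[(38,247),(545,130),(650,325),(118,462)],325,150,4.4),("side",[(52,480),(308,520),(382,103)],250,235,3.8)]:
    P=plane(D[n],cr(p,x0,y0,f),.06)[:,:2];print(n,P.round(4).tolist(),np.linalg.norm(np.diff(P,axis=0),axis=1))
# rim
for n,p,x0,y0,f in [("scene",[(110,250),(338,250),(220,140),(160,158),(290,158),(318,185),(130,185),(222,323)],325,150,4.4),("side",[(153,100),(350,100),(255,25),(190,48),(320,48),(250,172),(175,140),(335,138)],250,235,3.8)]:
    P=plane(D[n],cr(p,x0,y0,f),.14);print(n,"rim",circ(P))
# wing top ends
print("wing scene",plane(D["scene"],cr([(490,155),(528,240)],325,150,4.4),.1195))
E
python3 - <<'E'
from h import *
for n,b in [("scene",(415,175,460,225)),("side",(280,310,325,355))]:
    d=load(f"pics/{n}0.npz");x0,y0,x1,y1=b
    cv2.imwrite(f"pics/cap_{n}.png",cv2.resize(d["color"][y0:y1,x0:x1,::-1],None,fx=12,fy=12,interpolation=cv2.INTER_CUBIC))
E
```

```text
cover side (array([ 0.51301691, -0.20874333]), np.float64(0.06482678890794627)) (323, 198, 45, 29)
knobtop [[ 0.51257687 -0.20748131  0.044     ]] [[ 0.51429366 -0.21024674  0.044     ]]
scene [[0.4745, 0.0285], [0.4696, 0.3315], [0.6105, 0.3346], [0.6186, 0.0307]] [0.30303164 0.14090834 0.3039485 ]
side [[0.6032, 0.3409], [0.4624, 0.337], [0.4665, 0.0289]] [0.14088872 0.30815224]
scene rim (array([0.54537591, 0.10677329]), np.float64(0.058615012014507646))
side rim (array([0.53721502, 0.11264048]), np.float64(0.05814820770638212))
wing scene [[0.51990057 0.26664018 0.1195    ]
 [0.5780973  0.26481531 0.1195    ]]
```

```bash
python3 - <<'E'
from plant import r
from scipy.spatial.transform import Rotation as R
s=r.get_state();m=R.from_quat(s["eef_rot"]).as_matrix();print(m.round(4))
from h import *
E
```

```text
[[-4.000e-04  2.327e-01 -9.725e-01]
 [ 1.300e-03 -9.725e-01 -2.327e-01]
 [-1.000e+00 -1.300e-03  1.000e-04]]
```

View pics/cap_scene.png

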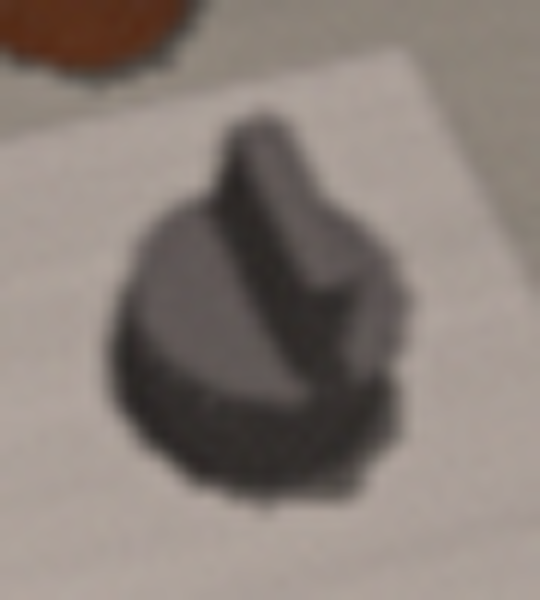

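View pics/cap_side.png

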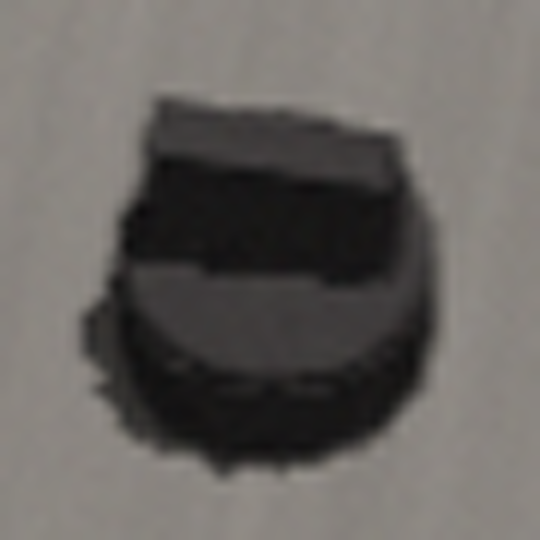

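Tool y currently lies along the radial direction. I'll swing to above the cover at the same height and turn the tool with the azimuth.

>>> {"method": "play_rows", "body": {
  "targets": [
    [[0,0,0.08],[0.6,0.7,0],0],
    [[0,0,0.09],[0.9,1.0,0],0],
    [[0,0,0.09],[0.9,1.0,0],0],
    [[0,0,0.09],[0.9,1.0,0],0],
    [[0,0,0.09],[0.9,1.0,0],0]
  ],
  "newtons": 20
}}

```text
clock: 0.65
tool_pos: [0.3041, -0.4296, 0.2637]
eef_rot: [0.667, 0.235, -0.667, 0.235]
contact_force: [1.0, -0.1, -0.4]
opening: 0.999
```

>>> {"method": "play_rows", "body": {
  "targets": [
    [[0,0,0.09],[0.9,1.0,0],0],
    [[0,0,0.09],[0.9,1.0,0],0],
    [[0,0,0.09],[0.9,1.0,0],0],
    [[0,0,0.09],[0.9,1.0,0],0],
    [[0,0,0.09],[0.9,1.0,0],0]
  ]
}}

```text
clock: 1.15
tool_pos: [0.4714, -0.2438, 0.2637]
eef_rot: [-0.597, -0.378, 0.598, -0.378]
contact_force: [1.3, -0.5, 0.0]
opening: 1.0
```

```bash
python3 - <<'E'
from plant import r
import cv2,numpy as np
s=r.get_state();print(s["clock"],s["tool_pos"],s["q"].round(2),s["contact_force"])
d=r.snapshot("wrist"); cv2.imwrite("pics/wrist1.png",d["color"][:,:,::-1]); np.savez("pics/wrist1.npz",**d)
E
```

```text
1.15 [ 0.47140212 -0.24377722  0.26369353] [ 0.65  0.59 -0.41  1.84  0.32  0.78 -0.38] [ 1.29702808 -0.54687191  0.00770744]
```

View pics/wrist1.png

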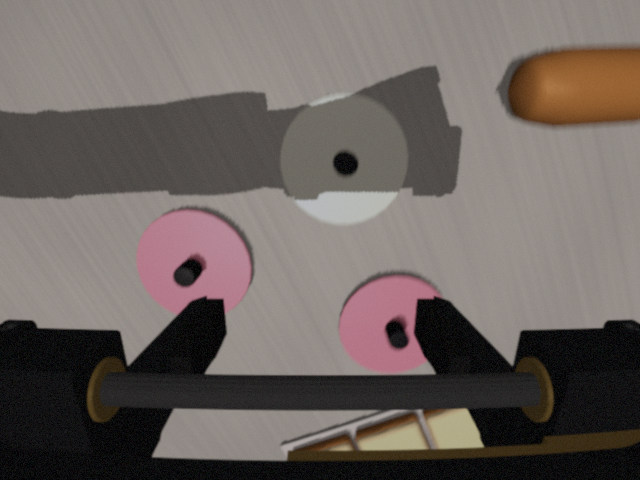

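The wrist view shows the white cover centred at about (344,158) with its knob at (346,163), and the two pink look-alikes below it.

```bash
python3 - <<'E'
from h import *
d=load("pics/wrist1.npz")
P=plane(d,[(280,158),(408,158),(344,93),(344,225),(320,98),(368,98),(300,203),(388,206)],.014);print(circ(P))
print(plane(d,[(345.5,162.5)],.044),plane(d,[(345.5,163)],.044))
c=d["color"].astype(int);m=(c[...,1]+2>=c[...,0])&(c[...,0]>85);m=m.astype(np.uint8);m[:60]=0;m[240:]=0;m[:,:260]=0;m[:,430:]=0
k=max(cv2.findContours(m,0,1)[0],key=cv2.contourArea);print(cv2.boundingRect(k),circ(plane(d,cv2.convexHull(k).reshape(-1,2),.014)))
E
```

```text
(array([ 0.51843613, -0.20607574]), np.float64(0.0654563002216392))
[[ 0.51773698 -0.20444873  0.044     ]] [[ 0.51754745 -0.20487005  0.044     ]]
(293, 186, 105, 40) (array([ 0.50985666, -0.22401048]), np.float64(0.05076388977783925))
```

>>> {"method": "play_rows", "body": {
  "targets": [
    [[0,0,0],[0.28,0.23,-0.5],0],
    [[0,0,0],[0.28,0.23,-1],0],
    [[0,0,0],[0.28,0.23,-1],0],
    [[0,0,0],[0.3,0.23,-1],0],
    [[0,0,0],[0,0,-0.8],0]
  ]
}}

```text
clock: 1.7
tool_pos: [0.5175, -0.2065, 0.0896]
eef_rot: [0.598, 0.378, -0.597, 0.377]
contact_force: [-0.3, -0.1, 0.4]
opening: 0.996
```

```bash
python3 - <<'E'
from plant import r
import cv2,numpy as np
s=r.get_state();print(s["clock"],s["tool_pos"],s["q"].round(2),s["contact_force"])
for n in["wrist","scene"]:
  d=r.snapshot(n); cv2.imwrite(f"pics/{n}2.png",d["color"][:,:,::-1]); np.savez(f"pics/{n}2.npz",**d)
E
```

```text
1.7 [ 0.5174758  -0.20645311  0.08961601] [ 0.45  0.87 -0.25  1.89  0.47  0.43 -0.59] [-0.28621906 -0.0710989   0.37774879]
```

View pics/wrist2.png

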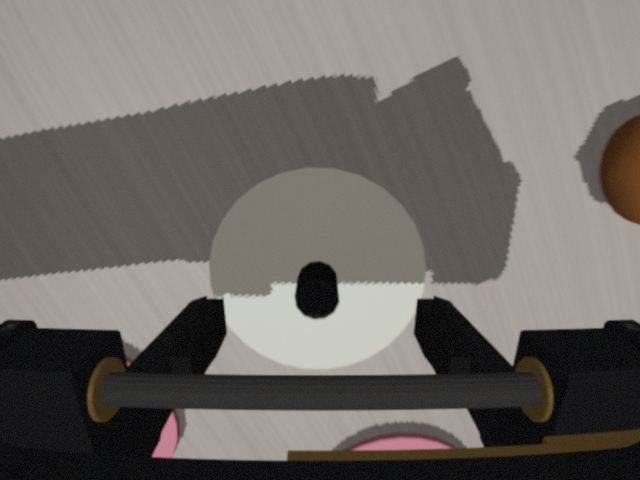

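The knob is centred between the fingers, at (317,295). I'll go down 44 mm and close.

>>> {"method": "play_rows", "body": {
  "targets": [
    [[0,0,0],[0,0,-0.5],0],
    [[0,0,0],[0,0,-0.4],0],
    [[0,0,0],[0,0,-0.2],0],
    [[0,0,0],[0,0,0],0],
    [[0,0,0],[0,0,0],150]
  ],
  "newtons": 30
}}

```text
clock: 2.3
tool_pos: [0.5165, -0.209, 0.0488]
eef_rot: [0.599, 0.376, -0.598, 0.377]
contact_force: [-0.2, 0.1, 0.6]
opening: 0.932
```

>>> {"method": "play_rows", "body": {
  "targets": [
    [[0,0,0],[0,0,0],255],
    [[0,0,0],[0,0,0],255],
    [[0,0,0],[0,0,0],255],
    [[0,0,0],[0,0,0],255],
    [[0,0,0],[0,0,0],255]
  ]
}}

```text
clock: 2.8
tool_pos: [0.5161, -0.2086, 0.0478]
eef_rot: [0.598, 0.377, -0.598, 0.377]
contact_force: [-0.3, 0.6, 0.7]
opening: 0.478
```

>>> {"method": "play_rows", "body": {
  "targets": [
    [[0,0,0],[0,0,-0.1],255],
    [[0,0,0],[0,0,0],255],
    [[0,0,0],[0,0,0],255],
    [[0,0,0],[0,0,0],255],
    [[0,0,0],[0,0,0],255]
  ]
}}

```text
clock: 3.3
tool_pos: [0.5159, -0.2085, 0.0435]
eef_rot: [-0.598, -0.377, 0.598, -0.377]
contact_force: [-0.2, -0.7, -3.5]
opening: 0.261
```

>>> {"method": "play_rows", "body": {
  "targets": [
    [[0,0,0],[0,0,0],255],
    [[0,0,0],[0,0,0],255]
  ]
}}

```text
clock: 3.5
tool_pos: [0.516, -0.2086, 0.0437]
eef_rot: [-0.598, -0.377, 0.598, -0.377]
contact_force: [-0.4, 0.6, -2.0]
opening: 0.263
```

```bash
python3 - <<'E'
from plant import r
s=r.get_state();print({k:s[k] for k in("clock","tool_pos","contact_force","moment","opening")})
E
```

```text
{'clock': 3.5, 'tool_pos': array([ 0.51601422, -0.20859437,  0.0436802 ]), 'contact_force': array([-0.39540442,  0.59947253, -2.03021034]), 'moment': array([-0.07366485, -0.08317255,  0.00181297]), 'opening': 0.26335038449923437}
```

The jaws stopped at about 23 mm, so they hold the knob. I'll lift gently.

>>> {"method": "play_rows", "body": {
  "targets": [
    [[0,0,0],[0,0,0.2],255],
    [[0,0,0],[0,0,0.4],255],
    [[0,0,0],[0,0,0.6],255],
    [[0,0,0],[0,0,0.7],255],
    [[0,0,0],[0,0,0.7],255]
  ]
}}

```text
clock: 4.0
tool_pos: [0.5157, -0.2086, 0.1492]
eef_rot: [-0.598, -0.377, 0.598, -0.377]
contact_force: [0.3, 0.3, -3.1]
opening: 0.266
```

>>> {"method": "play_rows", "body": {
  "targets": [
    [[0,0,0],[0,0,0.7],255],
    [[0,0,0],[0,0,0.7],255],
    [[0,0,0],[0,0,0.7],255],
    [[0,0,0],[0,0.2,0.7],255],
    [[0,0,0.04],[0,0.4,0.7],255]
  ]
}}

```text
clock: 4.5
tool_pos: [0.5151, -0.1858, 0.2893]
eef_rot: [-0.59, -0.388, 0.591, -0.389]
contact_force: [0.4, -0.0, -3.4]
opening: 0.263
```

>>> {"method": "play_rows", "body": {
  "targets": [
    [[0,0,0.06],[0.1,0.6,0.4],255],
    [[0,0,0.09],[0.1,0.8,0.2],255],
    [[0,0,0.09],[0.1,0.8,0],255],
    [[0,0,0.09],[0.1,0.8,0],255],
    [[0,0,0.06],[0.1,0.8,0],255]
  ]
}}

```text
clock: 5.0
tool_pos: [0.5354, -0.0316, 0.3123]
eef_rot: [-0.503, -0.497, 0.503, -0.497]
contact_force: [0.8, 0.2, -2.2]
opening: 0.262
```

>>> {"method": "play_rows", "body": {
  "targets": [
    [[0,0,0],[0.1,0.5,0],255],
    [[0,0,0],[0,0.3,0],255],
    [[0,0,0],[0,0.1,0],255],
    [[0,0,0],[0,0,0],255],
    [[0,0,0],[0,0,0],255]
  ]
}}

```text
clock: 5.5
tool_pos: [0.5398, 0.0017, 0.3116]
eef_rot: [-0.504, -0.495, 0.505, -0.496]
contact_force: [-0.9, -0.6, -3.2]
opening: 0.261
```

```bash
python3 - <<'E'
from plant import r
import cv2,numpy as np
s=r.get_state();print({k:s[k] for k in("clock","tool_pos","contact_force","moment","opening")},s["q"].round(2))
for n in["wrist","scene","side"]:
  d=r.snapshot(n); cv2.imwrite(f"pics/{n}3.png",d["color"][:,:,::-1]); np.savez(f"pics/{n}3.npz",**d)
E
```

```text
{'clock': 5.5, 'tool_pos': array([0.53980125, 0.00165357, 0.31162643]), 'contact_force': array([-0.85197994, -0.58278183, -3.24584316]), 'moment': array([-0.09555976, -0.05859584,  0.04300516]), 'opening': 0.26066188844216676} [ 0.25  0.56 -0.55  1.75  0.35  0.93 -0.46]
```

View pics/wrist3.png

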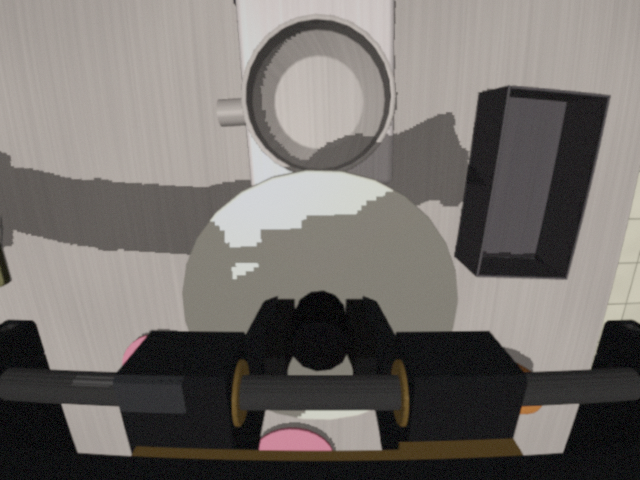

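View pics/scene3.png

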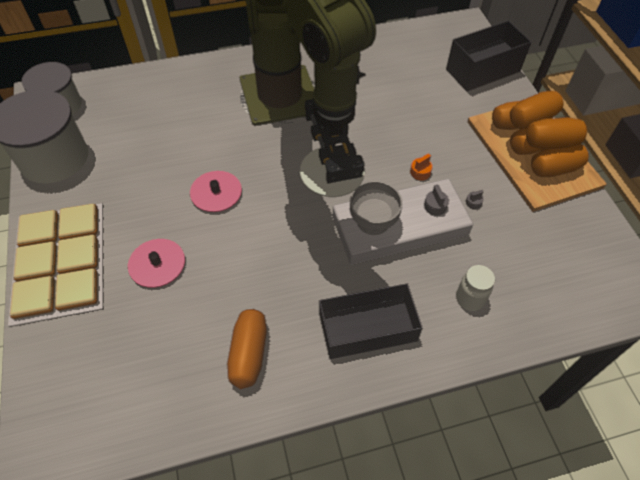

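The wrist view shows the full rim (columns 243 to 396, rows 16 to 170) and the held cover's edge (columns 183 to 458, top at row 170).

```bash
python3 - <<'E'
from h import *
d=load("pics/wrist3.npz")
x0,y0=175,0
im=d["color"][0:180,220:420,::-1];cv2.imwrite("pics/rimcrop.png",cv2.resize(im,None,fx=3.3,fy=3.3,interpolation=cv2.INTER_CUBIC))
print("cover",circ(plane(d,[(183,290),(458,290),(320,169.5),(260,185),(382,183),(212,222),(428,222)],.2820)))
print("rim",circ(plane(d,[(243,92),(396.5,92),(319,16),(265,37),(374,37),(262,144),(378,144)],.14)))
E
```

```text
cover (array([0.54123903, 0.00182298]), np.float64(0.06523760142160684))
rim (array([0.54277678, 0.10956653]), np.float64(0.05851051199329502))
```

View pics/rimcrop.png

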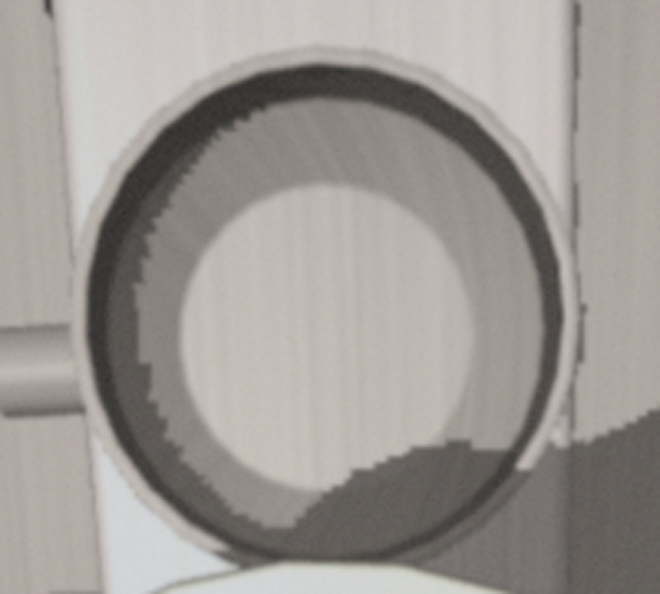

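```bash
python3 - <<'E'
from h import *
d=load("pics/wrist3.npz")
p=(np.array([(75,310),(578,310),(325,46),(150,118),(492,108),(103,440),(210,545),(552,440)])+.5)/3.3-.5+[220,0]
P=plane(d,p,.14);c,R=circ(P);print("rim",c,R,(np.linalg.norm(P[:,:2]-c,axis=1)*1e3).round(1))
p=(np.array([(88,320),(562,320),(325,64),(250,550)])+.5)/3.3-.5+[220,0]
P=plane(d,p,.14);c,R=circ(P);print("inner",c,R)
E
```

```text
rim [0.5419957  0.10925878] 0.059243459534688216 [59.  58.7 58.9 59.6 59.4 59.8 58.6 59.9]
inner [0.54150957 0.1091379 ] 0.05541851573392003
```

>>> {"method": "play_rows", "body": {
  "targets": [
    [[0,0,0],[0,0.3,0],255],
    [[0,0,0],[0,0.6,0],255],
    [[0,0,0],[0,0.8,-0.2],255],
    [[0,0,0],[0,0.6,-0.4],255],
    [[0,0,0],[0,0.3,-0.5],255]
  ]
}}

```text
clock: 6.15
tool_pos: [0.5403, 0.1119, 0.2682]
eef_rot: [0.505, 0.497, -0.501, 0.497]
contact_force: [-0.1, 0.6, -3.6]
opening: 0.263
```

>>> {"method": "play_rows", "body": {
  "targets": [
    [[0,0,0],[0.02,0.1,-0.6],255],
    [[0,0,0],[0,0,-0.6],255],
    [[0,0,0],[0,0,-0.5],255],
    [[0,0,0],[0,0,-0.2],255],
    [[0,0,0],[0,0,0],255]
  ]
}}

```text
clock: 6.65
tool_pos: [0.5404, 0.1118, 0.191]
eef_rot: [-0.503, -0.497, 0.504, -0.496]
contact_force: [0.5, 0.3, -3.2]
opening: 0.262
```

```bash
python3 - <<'E'
from plant import r
import cv2,numpy as np
s=r.get_state();print({k:s[k] for k in("clock","tool_pos","contact_force","moment","opening")},s["q"].round(2))
for n in["scene","side"]:
  d=r.snapshot(n); np.savez(f"pics/{n}4.npz",**d)
  b=(330,140,500,260) if n=="scene" else (240,200,390,400)
  cv2.imwrite(f"pics/{n}4.png",cv2.resize(d["color"][b[1]:b[3],b[0]:b[2],::-1],None,fx=3,fy=3,interpolation=cv2.INTER_CUBIC))
E
```

```text
{'clock': 6.65, 'tool_pos': array([0.54035853, 0.11182394, 0.19097765]), 'contact_force': array([ 0.53645217,  0.31455709, -3.16137632]), 'moment': array([-0.07650907, -0.03836348,  0.01532738]), 'opening': 0.2619202534881247} [-0.02  0.72 -0.45  1.85  0.48  0.68 -0.77]
```

View pics/scene4.png

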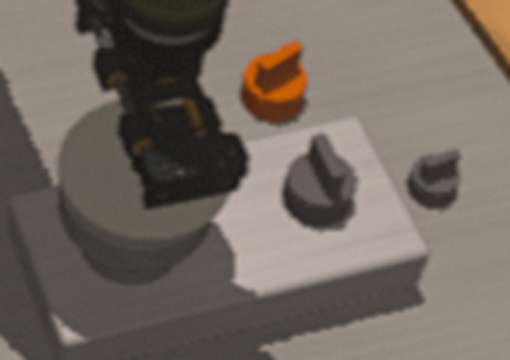

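View pics/side4.png

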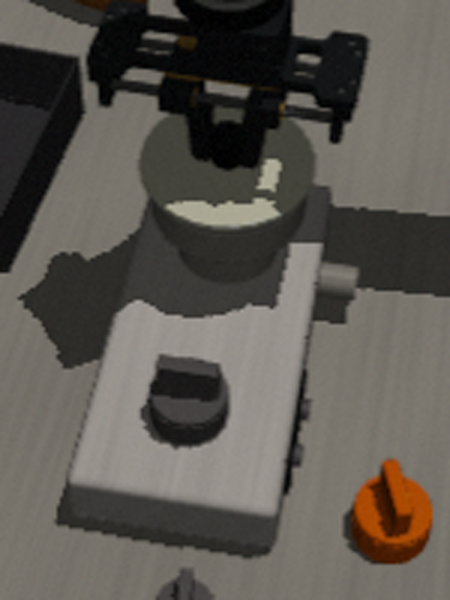

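The cover hangs level over the hopper. The TCP's y is 2.8 mm past target, so I'll correct that and lower slowly while watching the force.

>>> {"method": "play_rows", "body": {
  "targets": [
    [[0,0,0],[0,-0.07,0],255],
    [[0,0,0],[0,0,-0.1],255],
    [[0,0,0],[0,0,-0.1],255],
    [[0,0,0],[0,0,0],255]
  ]
}}

```text
clock: 7.15
tool_pos: [0.5406, 0.1084, 0.1833]
eef_rot: [-0.504, -0.496, 0.504, -0.496]
contact_force: [-0.5, 0.3, -2.9]
opening: 0.262
```

>>> {"method": "play_rows", "body": {
  "targets": [
    [[0,0,0],[0,0,-0.06],255],
    [[0,0,0],[0,0,-0.06],255],
    [[0,0,0],[0,0,0],255]
  ]
}}

```text
clock: 7.45
tool_pos: [0.5406, 0.1086, 0.1786]
eef_rot: [-0.504, -0.496, 0.504, -0.496]
contact_force: [-0.2, -0.8, -2.9]
opening: 0.265
```

>>> {"method": "play_rows", "body": {
  "targets": [
    [[0,0,0],[0,0,-0.05],255],
    [[0,0,0],[0,0,0],255]
  ]
}}

```text
clock: 7.65
tool_pos: [0.5408, 0.1086, 0.1767]
eef_rot: [-0.504, -0.496, 0.504, -0.496]
contact_force: [0.7, -0.1, -3.3]
opening: 0.267
```

>>> {"method": "play_rows", "body": {
  "targets": [
    [[0,0,0],[0,0,-0.04],255],
    [[0,0,0],[0,0,0],255]
  ]
}}

```text
clock: 7.85
tool_pos: [0.5409, 0.1087, 0.1753]
eef_rot: [0.504, 0.496, -0.504, 0.496]
contact_force: [0.3, -0.3, -2.9]
opening: 0.262
```

>>> {"method": "play_rows", "body": {
  "targets": [
    [[0,0,0],[0,0,-0.03],255],
    [[0,0,0],[0,0,0],255]
  ]
}}

```text
clock: 8.05
tool_pos: [0.5409, 0.1087, 0.1752]
eef_rot: [0.504, 0.496, -0.504, 0.496]
contact_force: [-2.1, -1.7, 6.0]
opening: 0.265
```

>>> {"method": "play_rows", "body": {
  "targets": [
    [[0,0,0],[0,0,-0.03],255],
    [[0,0,0],[0,0,0],255]
  ]
}}

```text
clock: 8.25
tool_pos: [0.5409, 0.1087, 0.1751]
eef_rot: [0.504, 0.495, -0.504, 0.497]
contact_force: [-4.7, -1.2, 15.5]
opening: 0.263
```

Contact came at z = 0.175, where seating was expected. I'll ease the push off, then open.

>>> {"method": "play_rows", "body": {
  "targets": [
    [[0,0,0],[0,0,0.04],255],
    [[0,0,0],[0,0,0],200],
    [[0,0,0],[0,0,0],120],
    [[0,0,0],[0,0,0],60],
    [[0,0,0],[0,0,0],0]
  ]
}}

```text
clock: 8.75
tool_pos: [0.5409, 0.1087, 0.1743]
eef_rot: [0.504, 0.496, -0.504, 0.496]
contact_force: [-0.7, -0.2, -0.5]
opening: 0.508
```

>>> {"method": "play_rows", "body": {
  "targets": [
    [[0,0,0],[0,0,0],0],
    [[0,0,0],[0,0,0],0],
    [[0,0,0],[0,0,0],0],
    [[0,0,0],[0,0,0],0]
  ]
}}

```text
clock: 9.15
tool_pos: [0.5408, 0.1086, 0.1745]
eef_rot: [0.504, 0.496, -0.504, 0.496]
contact_force: [0.3, 0.2, 0.1]
opening: 0.875
```

>>> {"method": "play_rows", "body": {
  "targets": [
    [[0,0,0],[0,0,0.2],0],
    [[0,0,0],[0,0,0.4],0],
    [[0,0,0],[0,0,0.8],0],
    [[0,0,0.08],[0,0,1],0],
    [[0,0,0.1],[0,0.2,1],0]
  ]
}}

```text
clock: 9.65
tool_pos: [0.5406, 0.1153, 0.3123]
eef_rot: [0.456, 0.54, -0.457, 0.54]
contact_force: [0.5, -0.1, -0.4]
opening: 1.005
```

```bash
python3 - <<'E'
from plant import r
import cv2,numpy as np
s=r.get_state();print({k:s[k] for k in("clock","tool_pos","contact_force","moment","opening")},s["q"].round(2))
for n in["scene","side","wrist"]:
  d=r.snapshot(n); np.savez(f"pics/{n}5.npz",**d)
  b=(330,140,500,260) if n=="scene" else (240,200,390,400) if n=="side" else (0,0,640,480)
  f=1 if n=="wrist" else 3
  cv2.imwrite(f"pics/{n}5.png",cv2.resize(d["color"][b[1]:b[3],b[0]:b[2],::-1],None,fx=f,fy=f,interpolation=cv2.INTER_CUBIC))
E
```

```text
{'clock': 9.65, 'tool_pos': array([0.54056537, 0.11534562, 0.31228745]), 'contact_force': array([ 0.50951657, -0.05297297, -0.35128439]), 'moment': array([-0.05939299, -0.15921409, -0.02414291]), 'opening': 1.0045443795715057} [ 0.07  0.58 -0.6   1.71  0.39  0.97 -0.51]
```

View pics/scene5.png

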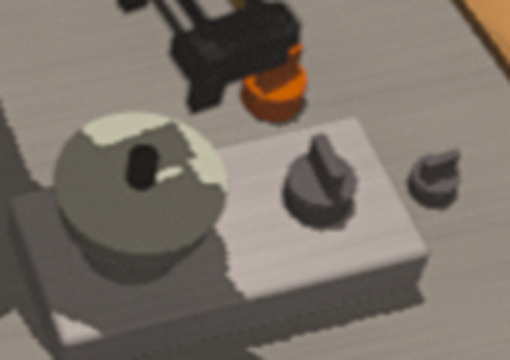

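View pics/side5.png

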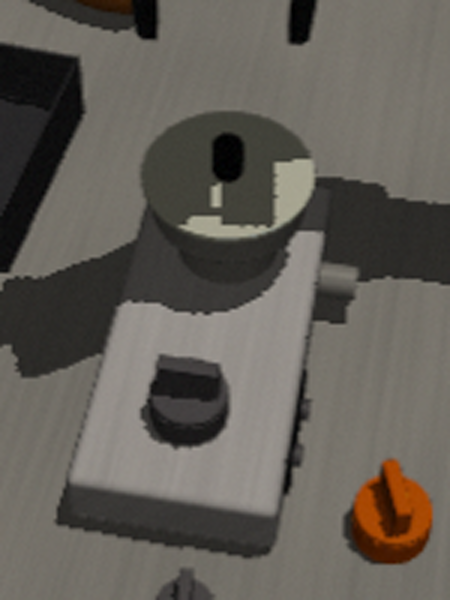

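View pics/wrist5.png

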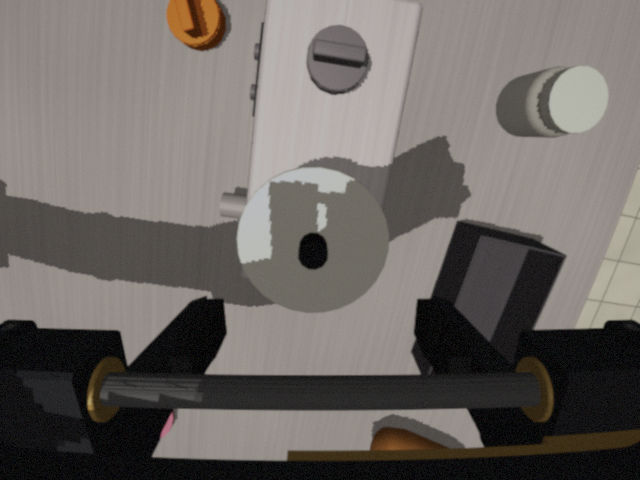

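The cover sits on the rim at wrist (313,240), released and apparently level. The cap is visible at (337,58) with its wing nearly horizontal. I'll measure both.

```bash
python3 - <<'E'
from h import *
d=load("pics/wrist5.npz")
print("cover",circ(plane(d,[(236.5,240),(389,240),(313,167),(313,312.5),(262,185),(364,185),(262,294),(366,294)],.146)))
print("knobtop",plane(d,[(313.5,247)],.176), "knob top edge pts 300-327,233-")
im=d["color"][15:105,285:395,::-1];cv2.imwrite("pics/capw.png",cv2.resize(im,None,fx=6,fy=6,interpolation=cv2.INTER_CUBIC))
im=d["color"][160:320,225:400,::-1];cv2.imwrite("pics/covw.png",cv2.resize(im,None,fx=3.5,fy=3.5,interpolation=cv2.INTER_CUBIC))
E
```

```text
cover (array([0.54246475, 0.10910122]), np.float64(0.0658198814224546))
knobtop [[0.54163345 0.11632513 0.176     ]] knob top edge pts 300-327,233-
```

View pics/capw.png

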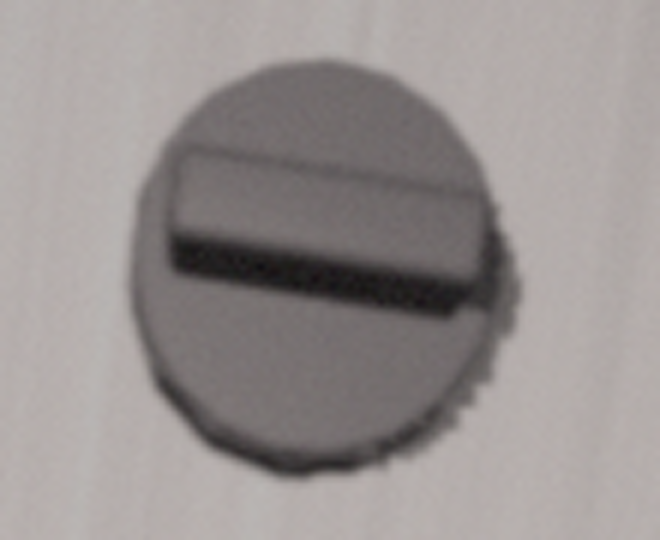

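View pics/covw.png

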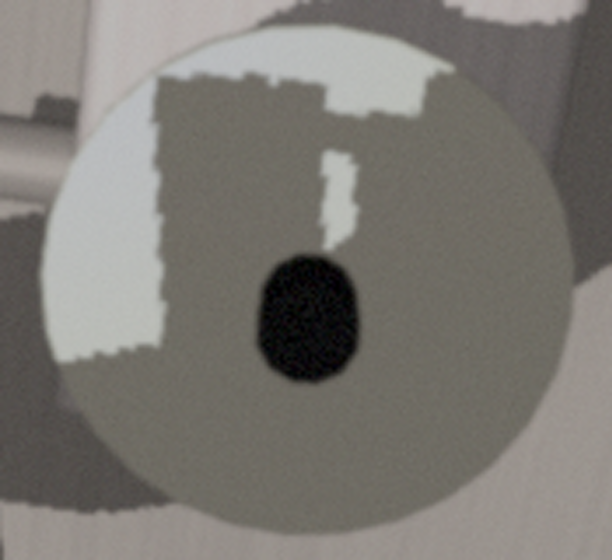

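```bash
python3 - <<'E'
from h import *
W,S,T=load("pics/wrist5.npz"),load("pics/scene0.npz"),load("pics/side0.npz")
print("knobtop",plane(W,[(313,254.8)],.176))
wc=(np.array([(188,150),(490,190),(480,278),(178,238)])+.5)/6-.5+[285,15]
sc=(np.array([(235,125),(285,115),(365,262),(310,290)])+.5)/12-.5+[415,175]
tc=(np.array([(160,100),(400,135),(395,190),(150,155)])+.5)/12-.5+[280,310]
for n,d,c in(("w",W,wc),("s",S,sc),("t",T,tc)):
    P=plane(d,c,.119);print(n,P[:,:2].mean(0),np.linalg.norm(np.diff(P,axis=0),axis=1).round(4),
      [np.arctan2(*(P[b]-P[a])[[1,0]]).round(3) for a,b in((0,1),(3,2),(1,2),(0,3))])
A=[];b=[]
for d,c in((W,wc),(S,sc),(T,tc)):
    o,v=rays(d,[c.mean(0)]);v=v[0]/np.linalg.norm(v[0]);Q=np.eye(3)-np.outer(v,v);A.append(Q);b.append(Q@o)
print("3-view",np.linalg.lstsq(np.vstack(A),np.hstack(b),rcond=None)[0])
# skirt top circle, z=.089
p=(np.array([(135,260),(323,60),(210,95),(430,105),(290,455),(190,405),(480,165),(440,410)])+.5)/6-.5+[285,15]
print("skirt",circ(plane(W,p,.089)))
# deck edges wrist
print("deck corner",plane(W,[(421,3),(389,190),(270,0)],.06))
E
```

```text
knobtop [[0.5422724  0.10997236 0.176     ]]
w [0.53865256 0.26849558] [0.0414 0.0113 0.0417] [np.float64(0.052), np.float64(0.05), np.float64(-1.498), np.float64(-1.528)]
s [0.53880115 0.26784765] [0.0105 0.038  0.0134] [np.float64(1.552), np.float64(1.842), np.float64(0.038), np.float64(-0.024)]
t [0.53516245 0.26895052] [0.0422 0.0114 0.0427] [np.float64(-3.115), np.float64(-3.11), np.float64(1.694), np.float64(1.651)]
3-view [0.53723061 0.26846571 0.11733788]
skirt (array([0.53822795, 0.26800367]), np.float64(0.027724644857385735))
deck corner [[0.60844031 0.33700968 0.06      ]
 [0.61622336 0.15632036 0.06      ]
 [0.46707283 0.31424333 0.06      ]]
```

The cover's circle fit at plate height gives centre (0.542, 0.109) and r = 65.8 mm, which agrees with the rim fit and means it is seated. The cap's axis is at about (0.538, 0.268), the wing top at about 0.118, and the wing's yaw at about 0.045. I'll move above the cap and turn the tool by 1.45.

>>> {"method": "play_rows", "body": {
  "targets": [
    [[0,0,0.14],[0,0.4,0],0],
    [[0,0,0.14],[0,0.4,0],0],
    [[0,0,0.14],[0,0.4,0],0],
    [[0,0,0.14],[0,0.4,0],0],
    [[0,0,0.14],[0,0.4,0],0]
  ]
}}

```text
clock: 10.3
tool_pos: [0.5402, 0.1964, 0.3093]
eef_rot: [0.242, 0.665, -0.244, 0.663]
contact_force: [-0.4, 1.0, -0.1]
opening: 0.997
```

>>> {"method": "play_rows", "body": {
  "targets": [
    [[0,0,0.14],[0,0.4,0],0],
    [[0,0,0.14],[0,0.4,0],0],
    [[0,0,0.14],[0,0.4,0],0],
    [[0,0,0.14],[0,0.3,-0.3],0],
    [[0,0,0.14],[0,0.1,-0.3],0]
  ]
}}

```text
clock: 10.8
tool_pos: [0.5401, 0.2617, 0.2853]
eef_rot: [-0.0, 0.708, 0.0, 0.707]
contact_force: [-0.1, -0.2, -0.5]
opening: 1.004
```

```bash
cat > st.py <<'E'
from plant import r
import numpy as np
from scipy.spatial.transform import Rotation as R
def st():
    s=r.get_state();m=R.from_quat(s["eef_rot"]).as_matrix()
    print(s["clock"],s["tool_pos"].round(4),"yaw_y",np.arctan2(m[1,1],m[0,1]).round(4),"xdown",m[:,0].round(3),"F",s["contact_force"].round(1),"M",s["moment"].round(2),"op",round(s["opening"],3),"q",s["q"].round(2))
E
python3 - <<'E'
from st import *
import cv2
st()
d=r.snapshot("wrist"); cv2.imwrite("pics/wrist6.png",d["color"][:,:,::-1]); np.savez("pics/wrist6.npz",**d)
E
```

```text
10.8 [0.5401 0.2617 0.2853] yaw_y 1.5709 xdown [-0.001  0.    -1.   ] F [-0.1 -0.2 -0.5] M [ 0.06 -0.15 -0.04] op 1.004 q [-0.03  0.77 -0.94  1.6   0.67  1.13  0.43]
```

View pics/wrist6.png

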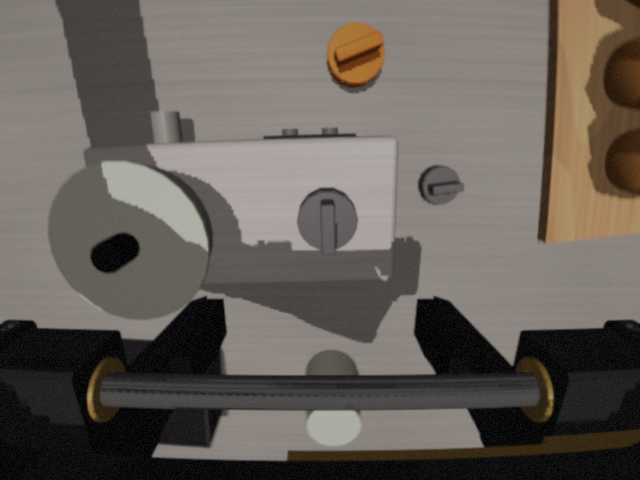

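The wrist view now shows the cap at (327,222), with the wing nearly along the image columns between the fingers.

```bash
python3 - <<'E'
from h import *
d=load("pics/wrist6.npz")
im=d["color"][180:265,285:370,::-1];cv2.imwrite("pics/capw6.png",cv2.resize(im,None,fx=7,fy=7,interpolation=cv2.INTER_CUBIC))
E
```

```text
(no output)
```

View pics/capw6.png

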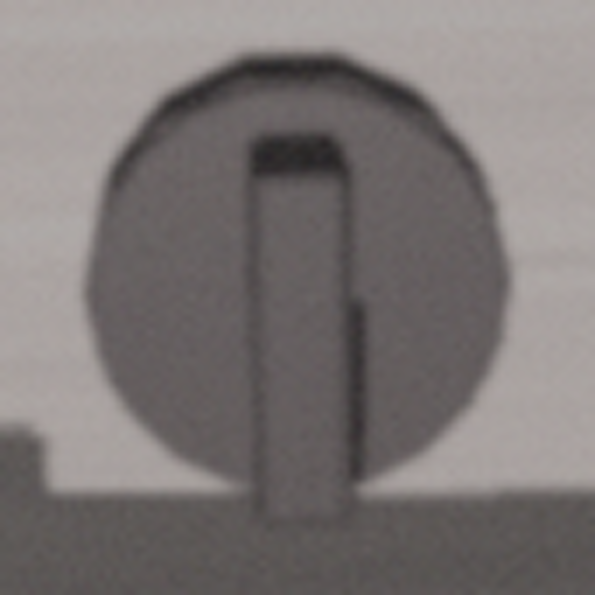

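```bash
python3 - <<'E'
from h import *
d=load("pics/wrist6.npz")
c=(np.array([(252,175),(348,175),(355,518),(260,518)])+.5)/7-.5+[285,180]
P=plane(d,c,.119);print(P,P.mean(0),[np.arctan2(*(P[b]-P[a])[[1,0]]).round(3) for a,b in((0,3),(1,2))])
E
```

```text
[[0.51614269 0.26260121 0.119     ]
 [0.51613969 0.27384705 0.119     ]
 [0.55855395 0.27522379 0.119     ]
 [0.55855073 0.26360781 0.119     ]] [0.53734676 0.26881996 0.119     ] [np.float64(0.024), np.float64(0.032)]
```

>>> {"method": "play_rows", "body": {
  "targets": [
    [[0,0,0.04],[-0.06,0.1,-0.4],0],
    [[0,0,0],[0,0.07,-0.8],0],
    [[0,0,0],[0,0,-1],0],
    [[0,0,0],[0,0,-0.9],0],
    [[0,0,0],[0,0,-0.3],0]
  ]
}}

```text
clock: 11.35
tool_pos: [0.5366, 0.265, 0.1463]
eef_rot: [-0.013, 0.709, 0.009, 0.705]
contact_force: [-0.4, 0.3, 0.1]
opening: 1.0
```

>>> {"method": "play_rows", "body": {
  "targets": [
    [[0,0,0],[0,0,0],0],
    [[0,0,0],[0,0,0],0]
  ]
}}

```text
clock: 11.55
tool_pos: [0.5389, 0.2681, 0.1517]
eef_rot: [-0.011, 0.707, 0.012, 0.707]
contact_force: [0.9, 0.0, 0.9]
opening: 0.996
```

```bash
python3 - <<'E'
from st import *
import cv2
st()
d=r.snapshot("wrist"); cv2.imwrite("pics/wrist7.png",d["color"][:,:,::-1])
E
```

```text
11.55 [0.5389 0.2681 0.1517] yaw_y 1.6033 xdown [ 0.001  0.001 -1.   ] F [0.9 0.  0.9] M [ 0.09 -0.08  0.03] op 0.996 q [-0.1   0.93 -0.83  1.72  0.86  0.9   0.31]
```

View pics/wrist7.png

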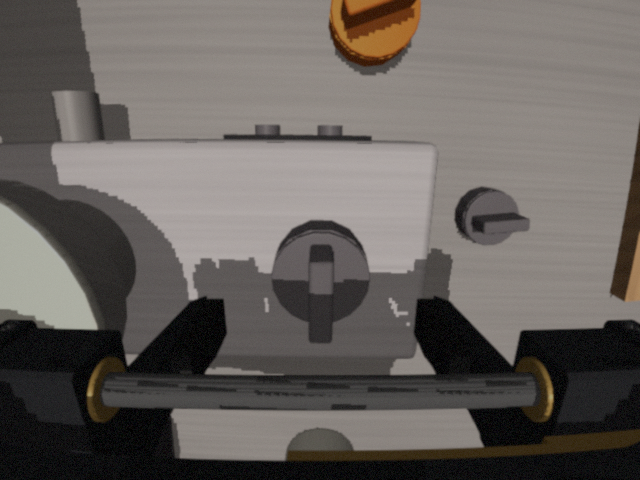

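The wing is centred between the fingers at (320,295) and aligned. I'll descend the last 33 mm and close.

>>> {"method": "play_rows", "body": {
  "targets": [
    [[0,0,0],[-0.02,0,-0.4],0],
    [[0,0,0],[0,0,-0.3],0],
    [[0,0,0],[0,0,-0.1],0],
    [[0,0,0],[0,0,0],60],
    [[0,0,0],[0,0,0],120]
  ]
}}

```text
clock: 12.1
tool_pos: [0.5377, 0.2676, 0.1185]
eef_rot: [-0.012, 0.707, 0.012, 0.707]
contact_force: [-0.7, -0.1, 1.1]
opening: 0.846
```

```bash
python3 -c "
from st import *
st()"
```

```text
12.1 [0.5377 0.2676 0.1185] yaw_y 1.604 xdown [-0.  0. -1.] F [-0.7 -0.1  1.1] M [ 0.03 -0.17 -0.05] op 0.846 q [-0.11  0.97 -0.79  1.73  0.91  0.85  0.27]
```

>>> {"method": "play_rows", "body": {
  "targets": [
    [[0,0,0],[0,0,0],255],
    [[0,0,0],[0,0,0],255],
    [[0,0,0],[0,0,0],255],
    [[0,0,0],[0,0,0],255],
    [[0,0,0],[0,0,0],255]
  ],
  "newtons": 40
}}

```text
clock: 12.6
tool_pos: [0.5377, 0.2674, 0.1186]
eef_rot: [-0.012, 0.707, 0.012, 0.707]
contact_force: [0.3, 0.0, -0.5]
opening: 0.388
```

>>> {"method": "play_rows", "body": {
  "targets": [
    [[0,0,0],[0,0,0],255],
    [[0,0,0],[0,0,0],255],
    [[0,0,0],[0,0,0],255],
    [[0,0,0],[0,0,0],255],
    [[0,0,0],[0,0,0],255]
  ]
}}

```text
clock: 13.1
tool_pos: [0.5376, 0.2675, 0.1186]
eef_rot: [-0.012, 0.707, 0.012, 0.707]
contact_force: [-0.1, 0.6, -0.1]
opening: 0.13
```

```bash
python3 -c "
from st import *
st()"
```

```text
13.1 [0.5376 0.2675 0.1186] yaw_y 1.6041 xdown [-0.  0. -1.] F [-0.1  0.6 -0.1] M [ 0.12 -0.17  0.02] op 0.13 q [-0.11  0.97 -0.79  1.73  0.91  0.85  0.27]
```

The jaws hold the wing (opening ~11.5 mm). I'll try anticlockwise (+z) first, in small steps.

>>> {"method": "play_rows", "body": {
  "targets": [
    [[0,0,0.06],[0,0,0],255],
    [[0,0,0.06],[0,0,0],255],
    [[0,0,0.06],[0,0,0],255],
    [[0,0,0],[0,0,0],255]
  ]
}}

```text
clock: 13.5
tool_pos: [0.5376, 0.2677, 0.1186]
eef_rot: [-0.075, 0.703, 0.076, 0.703]
contact_force: [-0.1, 0.3, 0.5]
opening: 0.135
```

```bash
python3 -c "
from st import *
st()"
```

```text
13.5 [0.5376 0.2677 0.1186] yaw_y 1.7843 xdown [-0.     0.001 -1.   ] F [-0.1  0.3  0.5] M [ 0.2  -0.14  0.03] op 0.135 q [-0.1   0.99 -0.83  1.73  0.94  0.87  0.42]
```

No resistance yet after 0.18 rad, but the dead stop can come as late as 0.2, so I'll continue carefully.

>>> {"method": "play_rows", "body": {
  "targets": [
    [[0,0,0.05],[0,0,0],255],
    [[0,0,0.05],[0,0,0],255],
    [[0,0,0],[0,0,0],255]
  ]
}}

```text
clock: 13.8
tool_pos: [0.5376, 0.2676, 0.1186]
eef_rot: [-0.11, 0.699, 0.11, 0.698]
contact_force: [-0.1, 0.9, -0.4]
opening: 0.131
```

```bash
python3 -c "
from st import *
st()"
```

```text
13.8 [0.5376 0.2676 0.1186] yaw_y 1.883 xdown [-0.     0.001 -1.   ] F [-0.1  0.9 -0.4] M [ 0.14 -0.14  0.04] op 0.131 q [-0.09  0.99 -0.85  1.73  0.95  0.89  0.51]
```

>>> {"method": "play_rows", "body": {
  "targets": [
    [[0,0,0.08],[0,0,0],255],
    [[0,0,0.08],[0,0,0],255],
    [[0,0,0.08],[0,0,0],255],
    [[0,0,0.08],[0,0,0],255],
    [[0,0,0],[0,0,0],255]
  ]
}}

```text
clock: 14.3
tool_pos: [0.5377, 0.2678, 0.1186]
eef_rot: [-0.219, 0.672, 0.22, 0.672]
contact_force: [-0.2, 1.0, -0.5]
opening: 0.132
```

```bash
python3 -c "
from st import *
import cv2
st()
d=r.snapshot('wrist');cv2.imwrite('pics/wrist8.png',d['color'][:,:,::-1])
d=r.snapshot('side');cv2.imwrite('pics/side8.png',cv2.resize(d['color'][180:400,220:400,::-1],None,fx=2.7,fy=2.7))
"
```

```text
14.3 [0.5377 0.2678 0.1186] yaw_y 2.2025 xdown [-0.     0.001 -1.   ] F [-0.2  1.  -0.5] M [ 0.37 -0.12 -0.02] op 0.132 q [-0.06  1.02 -0.92  1.73  1.    0.93  0.8 ]
```

View pics/wrist8.png

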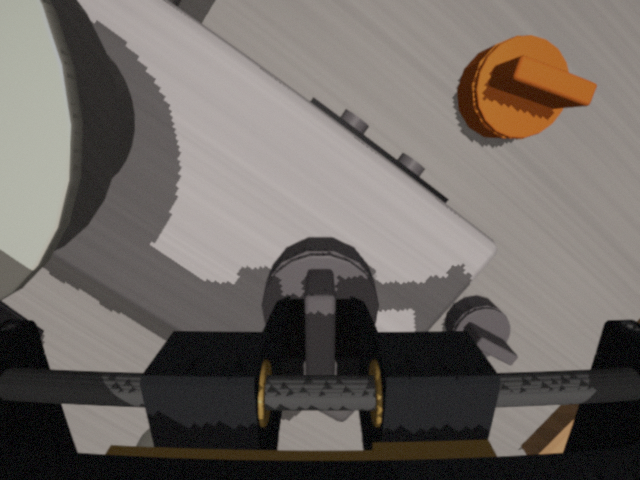

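View pics/side8.png

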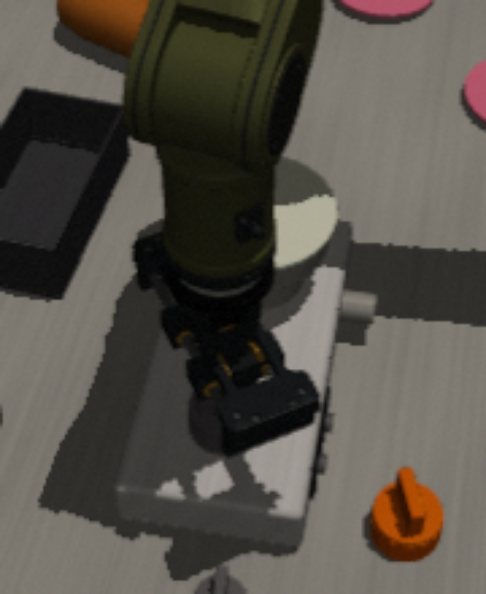

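The wing has turned with the jaws by 0.6 rad (the machine appears rotated in the wrist view), so anticlockwise loosens. I'll continue to about 1.27 rad.

>>> {"method": "play_rows", "body": {
  "targets": [
    [[0,0,0.08],[0,0,0],255],
    [[0,0,0.09],[0,0,0],255],
    [[0,0,0.09],[0,0,0],255],
    [[0,0,0.09],[0,0,0],255],
    [[0,0,0],[0,0,0],255]
  ]
}}

```text
clock: 14.9
tool_pos: [0.5375, 0.2678, 0.1186]
eef_rot: [-0.333, 0.624, 0.334, 0.624]
contact_force: [-0.3, 1.0, 1.0]
opening: 0.133
```

>>> {"method": "play_rows", "body": {
  "targets": [
    [[0,0,0.08],[0,0,0],255],
    [[0,0,0.08],[0,0,0],255],
    [[0,0,0.08],[0,0,0],255],
    [[0,0,0.06],[0,0,0],255],
    [[0,0,0],[0,0,0],255]
  ]
}}

```text
clock: 15.4
tool_pos: [0.5376, 0.268, 0.1186]
eef_rot: [-0.422, 0.567, 0.423, 0.567]
contact_force: [0.2, 2.1, -0.8]
opening: 0.13
```

```bash
python3 -c "
from st import *
import cv2
st()
d=r.snapshot('wrist');cv2.imwrite('pics/wrist9.png',d['color'][:,:,::-1])
"
```

```text
15.4 [0.5376 0.268  0.1186] yaw_y 2.8512 xdown [-0.     0.001 -1.   ] F [ 0.2  2.1 -0.8] M [ 0.73  0.04 -0.03] op 0.13 q [-0.01  1.07 -1.04  1.73  1.08  1.03  1.39]
```

View pics/wrist9.png

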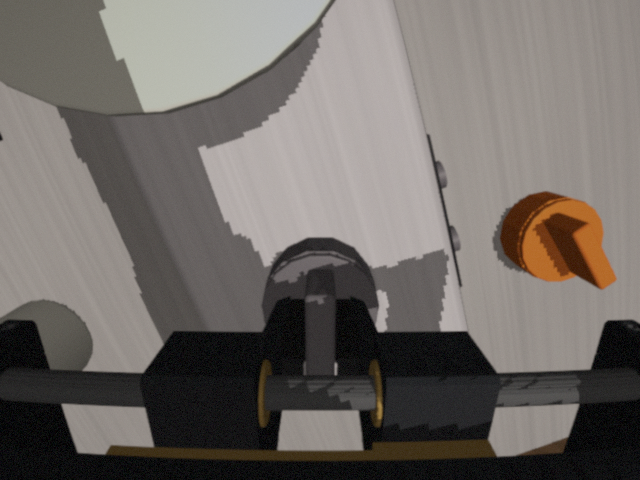

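The cap is turned 1.247 rad, inside the lift-off window. I'll lift straight up slowly and watch the force.

>>> {"method": "play_rows", "body": {
  "targets": [
    [[0,0,0],[0,0,0.08],255],
    [[0,0,0],[0,0,0.1],255],
    [[0,0,0],[0,0,0.1],255],
    [[0,0,0],[0,0,0],255]
  ]
}}

```text
clock: 15.85
tool_pos: [0.5372, 0.2675, 0.1304]
eef_rot: [-0.423, 0.567, 0.423, 0.566]
contact_force: [-3.2, 2.6, -0.1]
opening: 0.131
```

```bash
python3 -c "
from st import *
st()
"
```

```text
15.85 [0.5372 0.2675 0.1304] yaw_y 2.8539 xdown [-0. -0. -1.] F [-3.2  2.6 -0.1] M [0.65 0.68 0.07] op 0.131 q [-0.01  1.05 -1.05  1.73  1.06  1.04  1.4 ]
```

>>> {"method": "play_rows", "body": {
  "targets": [
    [[0,0,0],[0,0,0.1],255],
    [[0,0,0],[0,0,0.15],255],
    [[0,0,0],[0,0,0.15],255],
    [[0,0,0],[0,0,0.15],255],
    [[0,0,0],[0,0,0],255]
  ]
}}

```text
clock: 16.35
tool_pos: [0.5387, 0.2671, 0.153]
eef_rot: [-0.423, 0.566, 0.422, 0.567]
contact_force: [-0.2, -0.4, -0.8]
opening: 0.132
```

```bash
python3 -c "
from st import *
import cv2
st()
for n,b in (('scene',(320,120,520,280)),('side',(220,180,400,400))):
  d=r.snapshot(n);cv2.imwrite(f'pics/{n}10.png',cv2.resize(d['color'][b[1]:b[3],b[0]:b[2],::-1],None,fx=2.7,fy=2.7,interpolation=cv2.INTER_CUBIC))
"
```

```text
16.35 [0.5387 0.2671 0.153 ] yaw_y 2.8528 xdown [ 0.002  0.    -1.   ] F [-0.2 -0.4 -0.8] M [ 0.12 -0.06  0.09] op 0.132 q [ 0.    1.02 -1.07  1.71  1.03  1.07  1.43]
```

View pics/scene10.png

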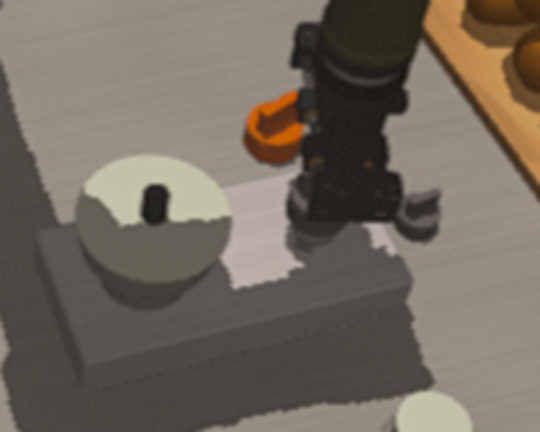

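View pics/side10.png

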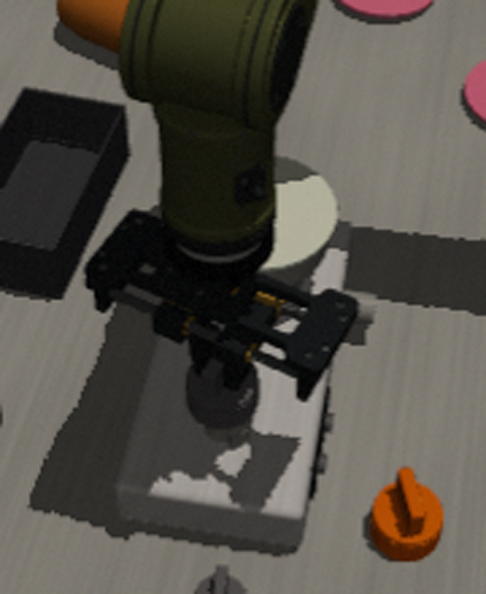

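The cap is rising with the jaws, off the neck at z+34 mm with no load. I'll continue straight up about 80 mm.

>>> {"method": "play_rows", "body": {
  "targets": [
    [[0,0,0],[0,0,0.3],255],
    [[0,0,0],[0,0,0.4],255],
    [[0,0,0],[0,0,0.5],255],
    [[0,0,0],[0,0,0.5],255],
    [[0,0,0],[0,0,0.3],255]
  ]
}}

```text
clock: 16.95
tool_pos: [0.5381, 0.2684, 0.235]
eef_rot: [-0.423, 0.565, 0.423, 0.568]
contact_force: [0.9, -0.3, -0.1]
opening: 0.133
```

>>> {"method": "play_rows", "body": {
  "targets": [
    [[0,0,0],[0,0,0.1],255],
    [[0,0,0],[0,0,0],255],
    [[0,0,0],[0,0,0],255],
    [[0,0,0],[0,0,0],255]
  ]
}}

```text
clock: 17.35
tool_pos: [0.5374, 0.2669, 0.2348]
eef_rot: [-0.423, 0.567, 0.423, 0.566]
contact_force: [0.4, -0.0, -1.1]
opening: 0.134
```

```bash
python3 -c "
from st import *
import cv2
st()
for n in ('scene','side','wrist'):
  d=r.snapshot(n);cv2.imwrite(f'pics/{n}11.png',d['color'][:,:,::-1]);np.savez(f'pics/{n}11.npz',**d)
"
```

```text
17.35 [0.5374 0.2669 0.2348] yaw_y 2.8541 xdown [-0.001 -0.001 -1.   ] F [ 0.4 -0.  -1.1] M [ 0.15 -0.08  0.05] op 0.134 q [ 0.03  0.93 -1.14  1.65  0.9   1.18  1.52]
```

View pics/scene11.png

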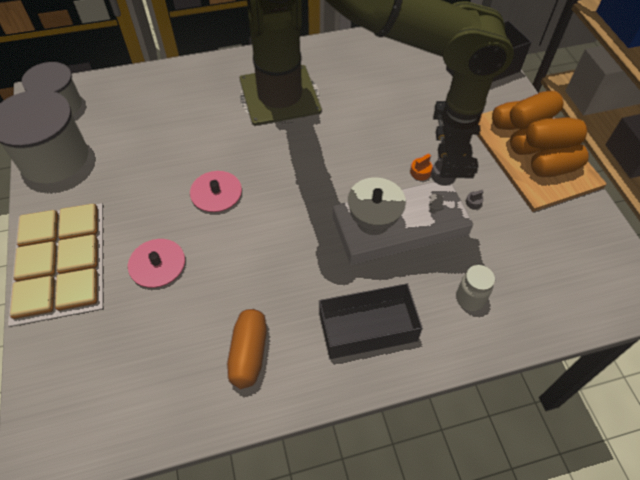

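View pics/side11.png

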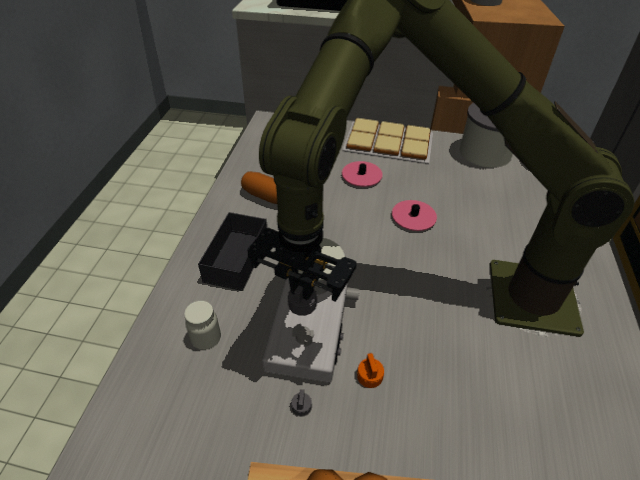

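View pics/wrist11.png

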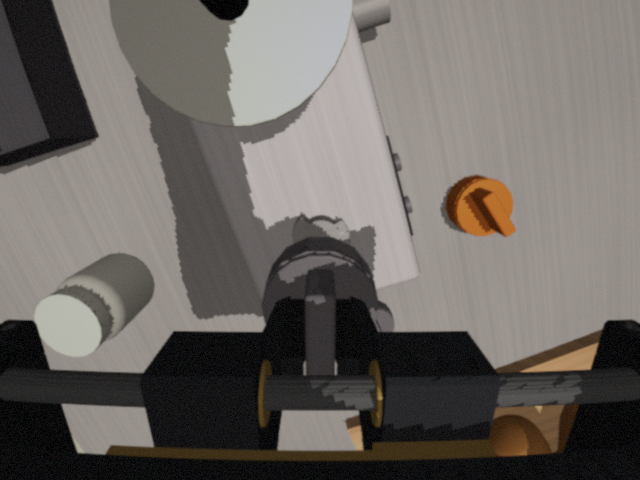

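The wrist view shows the cap held at (320,300) with the bare neck visible below it. The scene view shows the cover on the hopper at (377,203), and the tin, jar and loaf at their original pixels. I'll check the cover and bystanders numerically.

```bash
python3 - <<'E'
from h import *
a,b=load("pics/scene0.npz")["color"].astype(int),load("pics/scene11.npz");c=b["color"].astype(int)
D=np.abs(a-c).max(2)
for n,(x0,y0,x1,y1) in dict(tin=(322,298,422,358),jar=(462,264,498,304),loaf=(226,306,270,390)).items(): print(n,"frac changed",(D[y0:y1,x0:x1]>25).mean().round(4))
im=b["color"][165:240,335:420,::-1];cv2.imwrite("pics/cov11.png",cv2.resize(im,None,fx=7,fy=7,interpolation=cv2.INTER_CUBIC))
th=np.linspace(0,2*np.pi,8,endpoint=False)
p=proj(b,np.c_[.542+.066*np.cos(th),.1092+.066*np.sin(th),np.full(8,.146)]);print(((p-[335,165]+.5)*7).round(0).tolist())
k=proj(b,[[.542,.1092,.176]]);print(((k-[335,165]+.5)*7).round())
E
```

```text
tin frac changed 0.0
jar frac changed 0.0576
loaf frac changed 0.0
[[362.0, 405.0], [481.0, 325.0], [488.0, 200.0], [385.0, 104.0], [232.0, 88.0], [115.0, 161.0], [99.0, 285.0], [201.0, 387.0]]
[[303. 185.]]
```

View pics/cov11.png

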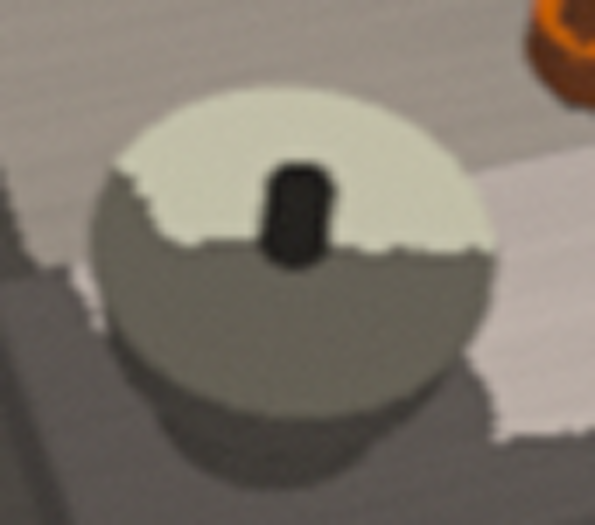

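```bash
python3 - <<'E'
from h import *
a,c=load("pics/scene0.npz")["color"].astype(int),load("pics/scene11.npz")["color"].astype(int)
D=np.abs(a-c).max(2)[264:304,462:498];y,x=np.where(D>25);print(x.min()+462,x.max()+462,y.min()+264,y.max()+264,len(x))
print(cv2.phaseCorrelate(a[262:308,458:502,1].astype(float),c[262:308,458:502,1].astype(float)))
s0,s1=load("pics/side0.npz")["color"].astype(float),load("pics/side11.npz")["color"].astype(float)
print((np.abs(s0-s1).max(2)[298:350,182:222]>25).mean())
E
```

```text
462 483 264 273 83
((0.5003720757653234, -0.12762436755287965), 0.8151628842596749)
0.0009615384615384616
```

The jar is unmoved: the changed pixels in the scene view are arm shadow behind it, and the side view is unchanged. I'm handing the job in.

```bash
python3 -c "
from st import *
st();print(r.finish_job());st()"
```

```text
17.5 [0.5375 0.2672 0.2351] yaw_y 2.8541 xdown [-0.001 -0.    -1.   ] F [ 0.2  1.5 -1. ] M [ 0.17 -0.08  0.01] op 0.134 q [ 0.03  0.93 -1.14  1.65  0.9   1.18  1.52]
the job is handed in; nothing more can be done
None
the job is handed in; nothing more can be done
```

I set the white cover on the hopper and let go, then unscrewed the winged cap and lifted it straight off. I handed the job in at 17.5 s with the cap still in the gripper.

- **Cover:** It met the rim at the expected height, pressed with about 15 N before I released it. Afterwards the wrist view put its centre at (0.542, 0.109), within about 1 mm of the rim centre. In the last scene picture its outline matched a level, seated cover to within about a pixel.
- **Cap:** Anticlockwise was the first direction I tried, and it turned freely, so the thread is right-handed. I turned it 1.25 rad and lifted it about 116 mm straight up. That leaves its underside about 95 mm above the port neck, with the bare neck visible below.
- **Tin, jar and loaf:** They did not move. One check differed: about 6% of the scene pixels around the jar changed. They lie only at the upper-left edge, where the arm's shadow falls, and the side view of the jar is unchanged.
- **Camera agreement:** Before placing, the scene and side cameras disagreed by up to 8 mm in x on the hopper rim, so I relied on the wrist view for the fit.

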